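Tip the core tote to its pouring corner and hold it over the dish

ROBOT

A 6-joint arm with a two-finger parallel gripper is mounted at the origin on the work surface. World frame = base frame: x ahead of the robot, y to its left, z up, the work surface at z = 0. Lengths are in m, angles in rad, forces in N, time in s.
With the tool pointing down it reaches from about 0.35 to 0.85 m from the base axis. Payload 8.1 kg.
Tool frame: the origin (TCP) lies on the centre line of the jaws, within the pads' length; the fingertips stand 17 mm ahead of it and the grasp point (between the pads) lies 2 mm behind it; z points along the fingers, y is the line along which they close (so a half turn about z gives the same grasp; the last joint's range is limited). The gripper opens to 93 mm and grips with 3 to 60 N. Pads are 15 mm wide; open, the fingers measure 128 mm over their backs; the gripper's body (75 mm by 188 mm) begins 65 mm behind the grasp point.
Start: joints at [1.107, 0.13, 1.488, -0, 1.523, -0.085], TCP at [0.222, 0.557, 0.236] pointing down, gripper open.
Joint ranges: [-2.96, 2.96], [-0.89, 2.26], [0.02, 2.5], [-1.34, 4.48], [0, 2.73], [-2.66, 2.66]. Speed limits (rad/s): [2.39, 2.39, 2.79, 3.14, 3.14, 3.14].

INTERFACE

Orientations are given as a rotation vector (axis times angle).
In Python, from plant import robot, optics, close_job, models gives the robot as it stands.
- The arm moves only by the shell command python3 -m inch 'ROWS' [OPENING] [FORCE]. ROWS is a JSON object of lists of equal length, an entry for each row: "travel": the shift along the tool's x, y, z in m, a list of three; "spin": the turn about the tool's z in rad. In form: {"travel": [[x, y, z], ...], "spin": [spin, ...]}. A call has 1 to 10 rows; each row is the pose to reach, as a shift and turn from the pose commanded when the call began, along the tool's axes at that moment; what a row does not reach only later rows make up. A row lasts 1/12 s, in which the tool goes at most 41.7 mm and 7.16 degrees, less where a joint would pass 70% of its speed; a pose out of reach is approached as far as the arm can. A call with a gripper value outside its range is refused whole. OPENING is the closure, from 0 (fully open) to 1 (shut), set as the call begins (- or left out, the last holds). The fingers move at their own pace and stop on an object; FORCE is the grip in N (left out, the last holds). Time passes only in rows, so rows that repeat a pose let the fingers close. It gives the time, the measured TCP pose, the force, the opening and the grip force at its end, in the units of the state.
- robot.read_state(): the state, without advancing time (a new reading comes with each control period).
- optics.read_camera(name): name is "side" or "top"; returns (picture, depth): 420x560x3 uint8, red, green, blue; 420x560 float32, m along the optical axis (not along the pixel's ray), 0 where there is no reading.
- optics.camera_info(name): a dict with "camera_matrix" (3x3 intrinsics, pixels), "view" (4x4, takes a point from world to camera coordinates). Camera axes: x right, y down, z forward; pixel columns grow to the right and rows downward; lengths in m; the calibration is good to about 2 mm. A picture is of the moment at which its call begins. camera_info takes no time and is no camera call.
- close_job(): hands the job in; it is judged then, once.
Trained networks look in the newest picture that a camera, given by its name, has taken for a name from the list of things; names that differ only in an ending like _2 or _b are one class to them, and where a whole thing is asked for, a point or a joint stands for the part that bears it (a point fixed in the world has none). Each returns a list of dicts, best first, with "p" (0 to 1); they miss things now and then, are a little off and sometimes report something else, mostly with a low value. They report only what shows in the picture. A call takes as long as a camera call. They do not tell look-alikes from the thing itself.
- models.look_for(camera, name): "centre" ([x, y, z] in m, in world coordinates, good to about 4 mm: the middle of the surface that is visible of it).
- models.masks_of(camera, name): "region" (420x560 bool, what is visible of it).
The state is a dict: "t": time; "q": joint angles; "dq": joint speeds; "joint_torque": joint torques, N m; "tool_pos": TCP position; "orientation": TCP orientation; "force": force on the tool from outside, world axes, zero at the start; "wrist_torque": the same for the moment, N m; "opening": finger opening in m; "gripper_force": force on a finger pad.
Only numpy, scipy, OpenCV 4.12 (cv2) and the standard library are available. Lean on these libraries where they do the work, as an engineer would, in place of code of your own. Each camera call takes 0.05 s, during which the arm holds its last target. There are 200 camera calls.

TASK

Pick up the blue parts tote by its rim and tip it so that all four loose ferrite ring cores slide together into its pouring corner, the one with the low lip, without spilling any. Finish while still holding the tote in the gripper, well tilted with that corner the lowest, its lip over the open steel dish and no more than about a hand's breadth above it, touching nothing, so that I can rake the cores out over the lip one at a time. Keep the dish where it stands and leave the other things on the bench alone.

Things in the scene. Friction and masses are not known exactly. Their poses are not given: they have to be found in the camera images.
- tote: Open blue plastic tote, loose, about 220 g, inside 170 (x) by 120 (y) mm, floor and walls 3 mm, 60 mm high, 190 by 140 over the rim. Origin: centre of underside, x along its length, z up. Start yaw -1.65 to 0.15. Pouring corner at +x +y (away from the robot): cut off at 45 degrees by a wall 30 mm high whose inner face runs from (85, 25) to (50, 60) mm, with a flared lip; the rim stops there.
- long_rim (a point): Middle of the tote's long straight rim, across from the lip: (0, -65, 49) mm in the tote's frame, at the centre of the rim's section. The folded-over rim runs along all four sides, 10 mm thick (here y -60 to -70) and 22 mm deep (38 to 60 mm above the underside); below it is bare wall.
- short_rim (a point): Middle of the tote's short rim at its -x end, across from the lip: (-90, 0, 49) mm in the tote's frame, at the centre of the rim's section (x -85 to -95 mm, 22 mm deep).
- lip (a point): The middle of the pouring lip: in the tote's frame (76, 51, 31.5) mm, on the top of the lip, which is 16 mm wide and ends 5 mm farther out.
- corner (a point): The foot of the pouring corner: in the tote's frame (67.5, 42.5, 3) mm, on the inner floor at the middle of the corner wall.
- core0: One of four equal loose ferrite ring cores, coated pale grey, 25 mm outer and 15 mm inner diameter, 10 mm high, 15 g, at the start lying flat on the tote floor away from the pouring corner. Origin: centre of its underside, z along its axis. On the tote's plastic it starts to slide at a slope of roughly 11 to 17 degrees, and more when it also rubs along a wall.
- core1: One of four equal loose ferrite ring cores, coated pale grey, 25 mm outer and 15 mm inner diameter, 10 mm high, 15 g, at the start lying flat on the tote floor away from the pouring corner. Origin: centre of its underside, z along its axis. On the tote's plastic it starts to slide at a slope of roughly 11 to 17 degrees, and more when it also rubs along a wall.
- core2: One of four equal loose ferrite ring cores, coated pale grey, 25 mm outer and 15 mm inner diameter, 10 mm high, 15 g, at the start lying flat on the tote floor away from the pouring corner. Origin: centre of its underside, z along its axis. On the tote's plastic it starts to slide at a slope of roughly 11 to 17 degrees, and more when it also rubs along a wall.
- core3: One of four equal loose ferrite ring cores, coated pale grey, 25 mm outer and 15 mm inner diameter, 10 mm high, 15 g, at the start lying flat on the tote floor away from the pouring corner. Origin: centre of its underside, z along its axis. On the tote's plastic it starts to slide at a slope of roughly 11 to 17 degrees, and more when it also rubs along a wall.
- dish: Open round steel dish on the bench, loose, 180 g, 124 mm across the rim, 32 mm high. Origin: centre of its underside.
- transformer: Bystander: mains transformer on the bench, 86 by 60 mm, 59 mm high. Origin: centre of its underside.
- reel: Bystander: solder reel standing on its end, 60 mm across, 46 mm high. Origin: centre of its underside.
- meter: Bystander: hand multimeter lying on its back, 170 (x) by 80 (y) mm, 46 mm high with its dial. Origin: centre of its underside.
Things that resemble listed ones, but are neither listed nor needed, are in the scene too. Of the things shaped like the tote, the blue one is meant.

How it is judged:
At the end, for the whole second after the job is handed in: Tote gripped, still, clear of all else, leaning 15 to 54 deg, its +x and +y sides each over 5 deg down; cores at rest in it within 78 mm of corner; lip within 55 mm of the dish centre sideways, under 110 mm above its rim; corner over 20 mm above the bench; dish moved under 30 mm, bystanders 20 mm (distance between each of core0, core1, core2, core3 and corner below 0.078 m and z of core0 in the frame of tote between 0 and 0.028 m and z of core1 in the frame of tote between 0 and 0.028 m and z of core2 in the frame of tote between 0 and 0.028 m and z of core3 in the frame of tote between 0 and 0.028 m and linear speed of each of core0, core1, core2, core3, tote below 0.03 m/s and contact force between the fingers and tote above 1 N and angle between tote's own z axis and vertical between 0.26 and 0.95 rad and angle between tote's own x axis and vertical above 1.6608 rad and angle between tote's own y axis and vertical above 1.6608 rad and horizontal distance between lip and dish below 0.055 m and height (world z) of corner above 0.02 m and height (world z) of lip below 0.142 m and distance of dish from where it was at the start of the episode below 0.03 m and angle between dish's own z axis and vertical below 0.1 rad and contact force between tote and dish below 0.1 N and contact force between tote and transformer below 0.1 N and contact force between tote and reel below 0.1 N and contact force between tote and meter below 0.1 N and distance of each of transformer, reel, meter from where it was at the start of the episode below 0.02 m); the arm keeps its last pose, push and grip.
It fails at once if a core leaves the tote (z of any of core0, core1, core2, core3 in the frame of tote below -0.005 m or distance between any of core0, core1, core2, core3 and tote above 0.12 m).
It fails at once if a bystander is disturbed (distance of any of transformer, reel, meter from where it was at the start of the episode above 0.02 m or angle between any of transformer, reel, meter's own z axis and vertical above 0.5 rad).
It fails at once if the dish is pushed away or upset (distance of dish from where it was at the start of the episode above 0.03 m or angle between dish's own z axis and vertical above 0.3 rad).
It also fails if it takes over 56 s, if anything falls off the work surface, if the arm or the gripper's body presses on something with over 40 N, if the wrist force passes 120 N, or if a joint passes its speed limit or range.

## Working session

There is one attempt and no reset: what is moved stays moved. The work goes in short steps, Python scripts to look and compute and a shell command to move; the robot and the scene stay as the last step left them, time stands still between calls to the robot, and variables do not carry over. Pictures are saved under pics/ and viewed, at most 10 in all, crops included, and the job is handed in when it is done.

```bash
ls; mkdir -p pics; cat > h.py <<'E'
import numpy as np, cv2
from plant import robot, optics, close_job, models
from scipy.spatial.transform import Rotation as R
def cam(n):
    i=optics.camera_info(n); return np.array(i["camera_matrix"]),np.array(i["view"])
def cloud(n,d):
    K,V=cam(n); v,u=np.mgrid[:420,:560]; 
    P=np.stack([(u-K[0,2])/K[0,0]*d,(v-K[1,2])/K[1,1]*d,d],-1)
    return (P-V[:3,3])@V[:3,:3]
def proj(n,p):
    K,V=cam(n); c=V[:3,:3]@np.asarray(p)+V[:3,3]; q=K@c; return q[:2]/q[2]
E
python3 - <<'E'
from h import *
np.set_printoptions(precision=3,suppress=True)
ims=[]
for n in("top","side"):
    p,d=optics.read_camera(n); np.savez(f"{n}0.npz",p=p,d=d); ims.append(p)
    for k in("tote","long_rim","short_rim","lip","dish","core0","transformer","reel","meter"):
        for r in models.look_for(n,k)[:5]: 
            c=np.array(r["centre"]); print(n,k,c,round(r["p"],2),proj(n,c).round())
    K,V=cam(n); print(n,-V[:3,:3].T@V[:3,3],V[2,:3])
for n,i in zip("ts",ims): cv2.imwrite(f"pics/{n}0.png",i[...,::-1])
print(robot.read_state())
E
```

```text
pics
top tote [0.396 0.626 0.004] 0.85 [ 88. 263.]
top tote [0.261 0.34  0.003] 0.82 [185. 308.]
top tote [0.79  0.224 0.   ] 0.63 [225. 130.]
top tote [0.539 0.189 0.005] 0.59 [237. 212.]
top long_rim [0.401 0.624 0.002] 0.81 [ 90. 261.]
top long_rim [ 0.257  0.343 -0.002] 0.74 [184. 309.]
top long_rim [0.546 0.187 0.001] 0.69 [237. 210.]
top long_rim [0.788 0.219 0.001] 0.58 [226. 131.]
top short_rim [ 0.263  0.34  -0.   ] 0.65 [186. 307.]
top short_rim [0.785 0.222 0.005] 0.6 [225. 131.]
top short_rim [0.538 0.185 0.001] 0.56 [238. 213.]
top short_rim [ 0.399  0.622 -0.003] 0.55 [ 91. 262.]
top lip [0.541 0.191 0.006] 0.86 [236. 212.]
top lip [0.788 0.221 0.005] 0.82 [226. 130.]
top lip [0.401 0.623 0.002] 0.77 [ 90. 261.]
top lip [ 0.262  0.341 -0.001] 0.64 [185. 308.]
top dish [ 0.546 -0.173  0.013] 0.69 [359. 208.]
top transformer [ 0.758 -0.028  0.061] 0.69 [309. 134.]
top reel [0.547 0.455 0.043] 0.83 [144. 209.]
top meter [ 0.488 -0.481  0.037] 0.63 [468. 225.]
top [0.358 0.056 1.573] [ 0.11   0.011 -0.994]
side tote [0.53  0.17  0.028] 0.97 [272. 224.]
side tote [0.781 0.21
[... 764 characters left out ...]
side core0 [0.531 0.17  0.029] 0.69 [272. 224.]
side transformer [ 0.756 -0.011  0.041] 0.92 [226. 185.]
side reel [0.545 0.468 0.044] 0.91 [238. 277.]
side meter [ 0.483 -0.464  0.031] 0.78 [320. 147.]
side [0.21  1.376 0.888] [ 0.212 -0.822 -0.528]
{'t': 1.0, 'q': array([ 1.107,  0.13 ,  1.488,  0.   ,  1.523, -0.085]), 'dq': array([ 0.   , -0.001, -0.001,  0.001, -0.001, -0.001]), 'joint_torque': array([  0.001, -55.977, -49.207,   0.077,   0.023,   0.   ]), 'tool_pos': array([0.222, 0.558, 0.236]), 'orientation': array([-0.591, -3.085, -0.   ]), 'force': array([ 0.085,  0.508, -0.513]), 'wrist_torque': array([-0.007,  0.026, -0.018]), 'gripper_force': 0.0, 'opening': 0.09277934920500729}
```

View pics/t0.png

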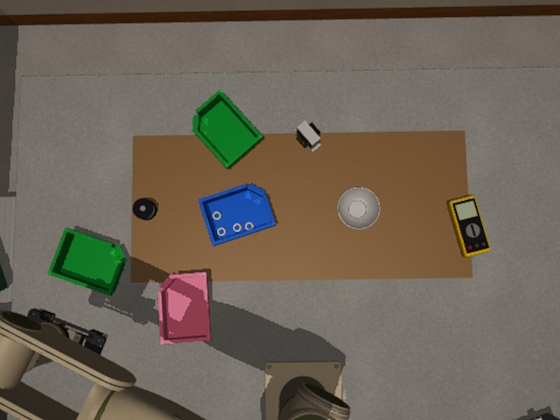

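View pics/s0.png

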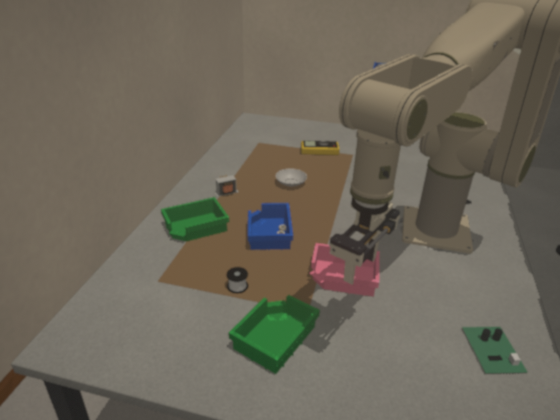

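The top view shows the blue tote at about (237,212) px, with its pouring corner upper right near (262,190) and four cores at the left and bottom. The dish is at (359,208), and the green and pink totes are look-alikes. The side view agrees. Next I'll fit the tote pose from the stored images.

```bash
cat > fit.py <<'E'
from h import *
np.set_printoptions(precision=4,suppress=True)
for n in("top","side"):
    z=np.load(n+"0.npz"); p=z["p"].astype(int);d=z["d"]
    W=cloud(n,d); m=(p[...,2]>p[...,0]*1.7)&(p[...,2]>70)&(p[...,1]<p[...,2]*.75)&(d>0)
    m&=(np.hypot(W[...,0]-.53,W[...,1]-.18)<.16)
    P=W[m]; rim=P[(P[:,2]>.048)&(P[:,2]<.075)]
    print(n,m.sum(),len(rim),"rim z",np.median(rim[:,2]), "floor",np.percentile(P[:,2],5))
    r=cv2.minAreaRect((rim[:,:2]*1000).astype(np.float32)); print(r, cv2.boxPoints(r))
    c=(p.min(-1)>120)&(np.hypot(W[...,0]-.53,W[...,1]-.18)<.1)&(W[...,2]<.05)
    k,l,s,ce=cv2.connectedComponentsWithStats(c.astype(np.uint8))
    for i in range(1,k):
        if s[i,4]>8: print("core",s[i,4],ce[i],np.median(W[l==i],0))
z=np.load("top0.npz");W=cloud("top",z["d"]);p=z["p"].astype(int)
m=(np.hypot(W[...,0]-.546,W[...,1]+.173)<.085)&(W[...,2]>.022)&(W[...,2]<.05)
print("dish",cv2.minEnclosingCircle((W[m][:,:2]*1000).astype(np.float32)),np.percentile(W[m][:,2],95))
i=z["p"][170:260,185:290]; cv2.imwrite("pics/crop0.png",cv2.resize(i[...,::-1],None,fx=6,fy=6,interpolation=cv2.INTER_CUBIC))
E
python3 fit.py
```

```text
top 2842 655 rim z 0.06099602058482367 floor -0.001018660159631705
((533.39306640625, 185.94003295898438), (140.53030395507812, 187.95240783691406), 17.686214447021484) [[437.8987 254.1276]
 [494.9994  75.0588]
 [628.8875 117.7525]
 [571.7867 296.8212]]
core 33 [216.303 215.303] [0.5302 0.249  0.0147]
core 36 [236.6944 227.1944] [0.4945 0.188  0.0136]
core 29 [248.1379 224.8966] [0.5005 0.1576 0.0114]
core 38 [221.     231.2632] [0.4834 0.2353 0.0136]
side 1647 474 rim z 0.05798750256187872 floor 0.0008140735929428885
((535.1734619140625, 187.935546875), (136.34890747070312, 195.6868896484375), 17.93166732788086) [[440.1863 260.0365]
 [500.4349  73.8552]
 [630.1606 115.8346]
 [569.912  302.0159]]
dish ((543.4685668945312, -165.63702392578125), 61.924312591552734) 0.037888945985901375
```

```bash
python3 -m inch '{"travel": [[0,0.04,0],[0,0.08,0],[0,0.12,0],[0,0.16,0],[0,0.20,0],[0,0.24,0],[0,0.28,0],[0,0.32,0],[0,0.36,0],[0,0.40,0]], "spin": [0,0,0,0,0,0,0,0,0,0]}' 0.5 5; python3 -c "
from h import *
s=robot.read_state();print(s['q'],s['tool_pos'],R.from_rotvec(s['orientation']).as_matrix(),s['opening'])"
```

```text
t: 1.83
tool_pos: [0.3313, 0.8317, 0.2252]
orientation: [0.591, 3.08, 0.04]
force: [6.4, 10.4, 36.7]
opening: 0.0464
gripper_force: 0.0
[ 1.13382441e+00  1.19750470e+00  2.15513182e-02  1.76447696e-03
  1.89651174e+00 -5.74752178e-02] [0.33131978 0.83174018 0.22520535] [[-9.29069019e-01  3.69784470e-01  9.49759207e-03]
 [ 3.69906384e-01  9.28751614e-01  2.42838571e-02]
 [ 1.58889257e-04  2.60745992e-02 -9.99659987e-01]] 0.04638963192319998
```

```bash
python3 -m inch '{"travel": [[-0.02,-0.03,0],[-0.04,-0.06,0],[-0.06,-0.09,0],[-0.085,-0.13,0],[-0.106,-0.16,0],[-0.127,-0.19,0],[-0.148,-0.225,0],[-0.169,-0.257,0],[-0.19,-0.289,0],[-0.211,-0.321,0]], "spin": [0.08,0.16,0.24,0.33,0.42,0.51,0.6,0.7,0.8,0.883]}' 0.55 5
cat > goto.py <<'E'
# usage: goto.py x y z yawdeg(tool y dir) -> travel & spin in current tool axes
import sys; from h import *
np.set_printoptions(precision=4,suppress=True)
s=robot.read_state(); M=R.from_rotvec(s['orientation']).as_matrix()
x,y,z,a=map(float,sys.argv[1:5])
print(s['tool_pos'],"yaw",np.degrees(np.arctan2(M[1,1],M[0,1])),"travel",M.T@(np.array([x,y,z])-s['tool_pos']),"spin",(np.arctan2(M[1,1],M[0,1])-np.radians(a)),s['q'])
E
python3 goto.py .46 .205 .13 17.7
```

```text
t: 2.67
tool_pos: [0.3988, 0.504, 0.2183]
orientation: [-1.855, -2.526, -0.044]
force: [1.0, 0.5, 0.4]
opening: 0.0421
gripper_force: 0.0
[0.3988 0.504  0.2183] yaw 17.40357981963358 travel [-0.3055 -0.0326  0.0808] spin -0.005173508116749437 [0.8158 0.2259 1.4132 0.0106 1.4754 0.5109]
```

```bash
python3 -m inch '{"travel": [[-0.04,-0.004,0.01],[-0.08,-0.008,0.02],[-0.12,-0.012,0.03],[-0.16,-0.016,0.04],[-0.2,-0.02,0.05],[-0.24,-0.025,0.065],[-0.275,-0.029,0.075],[-0.3,-0.032,0.08],[-0.306,-0.033,0.081],[-0.306,-0.033,0.081]], "spin": [0,0,0,0,0,0,0,0,0,-0.005]}'
python3 goto.py .46 .205 .047 17.7; python3 - <<'E'
from h import *
s=robot.read_state(); print(R.from_rotvec(s['orientation']).as_matrix())
ims=[]
for n in("top","side"):
    p,d=optics.read_camera(n); np.savez(f"{n}1.npz",p=p,d=d)
    t=proj(n,s['tool_pos']).astype(int); print(n,t)
    u,v=max(50,min(510,t[0])),max(50,min(370,t[1]))
    i=p[v-50:v+50,u-50:u+50]; ims.append(cv2.resize(i,(400,400),interpolation=cv2.INTER_CUBIC))
cv2.imwrite("pics/c1.png",np.hstack(ims)[...,::-1])
E
```

```text
t: 3.5
tool_pos: [0.4615, 0.2053, 0.1297]
orientation: [-1.846, -2.532, -0.043]
force: [0.1, -0.1, 0.2]
opening: 0.0415
gripper_force: 0.0
[0.4615 0.2053 0.1297] yaw 17.807159532865573 travel [-0.0016 -0.003   0.0826] spin 0.0018702866734033319 [ 0.3009 -0.0698  1.89    0.0232  1.3039 -0.016 ]
[[-0.30611382  0.95194121  0.01011265]
 [ 0.95173668  0.3057661   0.02654034]
 [ 0.02217274  0.01774894 -0.99959659]]
top [226 235]
side [290 207]
```

View pics/c1.png

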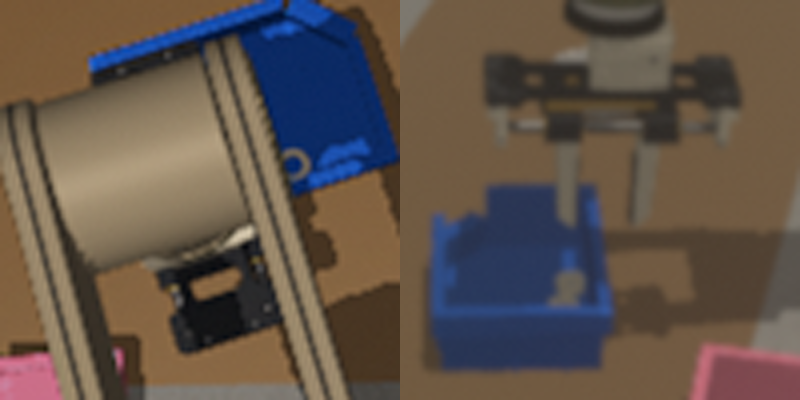

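```bash
python3 -m inch '{"travel": [[-0.001,-0.002,0.025],[-0.0015,-0.003,0.05],[-0.0015,-0.003,0.068],[-0.0015,-0.003,0.078],[-0.0015,-0.003,0.078],[-0.0015,-0.003,0.078]], "spin": [0,0,0,0,0,0]}'
python3 -m inch '{"travel": [[0,0,0],[0,0,0],[0,0,0],[0,0,0],[0,0,0],[0,0,0],[0,0,0],[0,0,0]], "spin": [0,0,0,0,0,0,0,0]}' 1 6
```

```text
t: 4.1
tool_pos: [0.4598, 0.2076, 0.0523]
orientation: [-1.84, -2.537, -0.044]
force: [0.5, 0.5, 0.4]
opening: 0.0418
gripper_force: 0.0
t: 4.77
tool_pos: [0.4602, 0.2066, 0.0524]
orientation: [-1.843, -2.536, -0.045]
force: [-0.6, -0.0, 4.5]
opening: 0.0101
gripper_force: 6.0
```

```bash
python3 -m inch '{"travel": [[0,0,-0.003],[0,0,-0.006],[0,0,-0.009],[0,0,-0.012],[0,0,-0.015],[0,0,-0.018],[0,0,-0.021],[0,0,-0.024],[0,0,-0.027],[0,0,-0.03]], "spin": [0,0,0,0,0,0,0,0,0,0]}'
cat > look.py <<'E'
import sys; from h import *
from scipy.optimize import least_squares
np.set_printoptions(precision=3,suppress=True)
# outer rim corners/edges model: fit tote pose so blue points of both cameras lie on its surfaces
def sd(q):  # distance of tote-frame points to the nearest tote face (outer+inner walls, floor, rim top, corner wall)
    x,y,z=q.T
    def rect(n,lo,hi): # box distance
        return np.linalg.norm(np.maximum(np.maximum(lo-q,q-hi),0),axis=1)
    B=[((-.088,-.063,0),(.088,.063,.003)),((-.088,-.063,0),(.088,-.06,.06)),((-.088,-.063,0),(-.085,.063,.06)),
       ((-.088,.06,0),(.05,.063,.06)),((.085,-.063,0),(.088,.025,.06)),
       ((-.095,-.07,.038),(.095,-.06,.06)),((-.095,-.07,.038),(-.085,.07,.06)),((-.095,.06,.038),(.05,.07,.06)),((.085,-.07,.038),(.095,.025,.06))]
    D=[rect(q,np.array(a),np.array(b)) for a,b in B]
    s=(x+y-.11)/2**.5; t=(x-y-.025)/2**.5
    D.append(np.sqrt(np.maximum(np.maximum(-s,s-.003),0)**2+np.maximum(abs(t)-.025,0)**2+np.maximum(z-.03,0)**2+np.maximum(-z,0)**2))
    return np.min(D,0)
def fit(tag,guess_c,guess_R,save=True,radius=.17):
    pts=[];cores=[]
    for n in("top","side"):
        p,d=optics.read_camera(n); W=cloud(n,d)
        if save: cv2.imwrite(f"pics/{tag}_{n}.png",p[...,::-1])
        p=p.astype(int); near=(np.linalg.norm(W-guess_c,axis=-1)<radius)&(d>0)
        m=near&(p[...,2]>p[...,0]*1.7)&(p[...,2]>50)&(p[...,1]<p[...,2]*.75)
        pts.append(W[m]); 
        cores.append((n,W,near,p))
    P=np.vstack(pts)
    f=lambda v: sd((R.from_rotvec(v[3:])*guess_R).inv().apply(P-v[:3]))
    v0=np.r_[guess_c,0,0,0]; best=None
    for e in ([0,0,0],[.3,0,0],[-.3,0,0],[0,.3,0],[0,-.3,0]):
        r=least_squares(f,v0+np.r_[0,0,0,e],loss="soft_l1",f_scale=.004)
        if best is None or r.cost<best.cost: best=r
    c=best.x[:3]; Q=R.from_rotvec(best.x[3:])*guess_R; M=Q.as_matrix()
    print("pts",[len(a) for a in pts],"med err mm",np.median(f(best.x))*1e3,"p90",np.percentile(f(best.x),90)*1e3)
    print("centre",c,"tilt",np.degrees(np.arccos(M[2,2])),"x down",np.degrees(np.arcsin(-M[2,0])),"y down",np.degrees(np.arcsin(-M[2,1])),"yaw",np.degrees(np.arctan2(M[1,0],M[0,0])))
    w=lambda q:(M@np.array(q)+c).round(4)
    print("lip",w([.076,.051,.0315]),"corner",w([.0675,.0425,.003]),"lowest z",min((M@np.array(q)+c)[2] for q in [(.088,.025,0),(.05,.063,0),(.095,.025,.038),(.05,.07,.038),(.088,-.063,0),(-.088,.063,0),(.08,.055,.0285)]))
    for n,W,near,p in cores:
        T=Q.inv().apply((W-c).reshape(-1,3)).reshape(W.shape)
        k=near&(p.min(-1)>85)&(p.max(-1)-p.min(-1)<60)&(abs(T[...,0])<.09)&(abs(T[...,1])<.065)&(T[...,2]>-.0)&(T[...,2]<.05)
        a,l,s,ce=cv2.connectedComponentsWithStats(k.astype(np.uint8))
        for i in range(1,a):
            if s[i,4]>5: print(" core",n,s[i,4],ce[i].round(),np.median(T[l==i],0))
    np.savez("pose.npz",c=c,M=M)
    return c,M
E
cat > l1.py <<'E'
import sys; from look import *
try: z=np.load("pose.npz"); c0,M0=z["c"],z["M"]
except Exception: c0,M0=np.array([.534,.187,.0]),R.from_euler('z',-72.3,degrees=True).as_matrix()
s=robot.read_state()
if len(sys.argv)>2: c0=c0+np.array(list(map(float,sys.argv[2:5])))
print(s['t'],s['opening'],s['gripper_force'],s['tool_pos'],s['force'])
fit(sys.argv[1],c0,R.from_matrix(M0))
E
python3 l1.py a
```

```text
t: 5.6
tool_pos: [0.4596, 0.2058, 0.0823]
orientation: [-1.842, -2.536, -0.044]
force: [-0.7, -1.0, -3.3]
opening: 0.0125
gripper_force: 6.0
5.6 0.012459785855192859 5.973291189875454 [0.46  0.206 0.082] [-0.695 -0.952 -3.313]
pts [1556, 1358] med err mm 0.29120502186924524 p90 3.7001456012838787
centre [0.526 0.191 0.018] tilt 10.339764621910124 x down 7.838782655790359 y down 6.700401194231104 yaw -70.86109827856902
lip [0.603 0.135 0.033] corner [0.588 0.142 0.007] lowest z 0.0031007500163600394
 core side 9 [284. 223.] [ 0.023 -0.042  0.012]
```

```bash
python3 -m inch '{"travel": [[0,0,-0.002],[0,0,-0.004],[0,0,-0.006],[0,0,-0.008],[0,0,-0.01],[0,0,-0.012],[0,0,-0.014],[0,0,-0.016],[0,0,-0.018],[0,0,-0.018]], "spin": [0,0,0,0,0,0,0,0,0,0]}'
python3 l1.py b
```

```text
t: 6.53
tool_pos: [0.4597, 0.2054, 0.1005]
orientation: [-1.843, -2.536, -0.045]
force: [0.1, 0.1, -3.3]
opening: 0.014
gripper_force: 6.0
6.5333 0.013951418918103989 5.9727084171026945 [0.46  0.205 0.101] [ 0.084  0.082 -3.251]
pts [1462, 1267] med err mm 0.1487450752645364 p90 3.2116001720496756
centre [0.52  0.196 0.028] tilt 16.916390299170807 x down 13.189533304309156 y down 10.402723778942823 yaw -70.85225493851725
lip [0.598 0.14  0.032] corner [0.581 0.149 0.008] lowest z 0.003578797347110616
```

```bash
python3 -m inch '{"travel": [[0,0,-0.002],[0,0,-0.004],[0,0,-0.006],[0,0,-0.008],[0,0,-0.01],[0,0,-0.012],[0,0,-0.014],[0,0,-0.016],[0,0,-0.016],[0,0,-0.016]], "spin": [0,0,0,0,0,0,0,0,0,0]}'
python3 l1.py c
```

```text
t: 7.47
tool_pos: [0.4593, 0.2049, 0.1161]
orientation: [-1.843, -2.536, -0.044]
force: [0.1, 0.6, -2.1]
opening: 0.0151
gripper_force: 6.0
7.4667 0.015109012399167133 5.970339467749 [0.459 0.205 0.116] [ 0.063  0.551 -2.05 ]
pts [1309, 1131] med err mm 0.17629987891971063 p90 3.50688288370679
centre [0.513 0.203 0.037] tilt 23.517147507200963 x down 18.76430333890568 y down 13.656622738620227 yaw -70.5014084598301
lip [0.593 0.148 0.03 ] corner [0.573 0.159 0.008] lowest z 0.0030844969184866677
```

```bash
python3 -m inch '{"travel": [[0,0,0],[0,0,0],[0,0,0],[0,0,-0.002],[0,0,-0.004],[0,0,-0.006],[0,0,-0.008],[0,0,-0.01],[0,0,-0.012],[0,0,-0.012]], "spin": [0,0,0,0,0,0,0,0,0,0]}' 0.84 40
python3 l1.py d
```

```text
t: 8.4
tool_pos: [0.4594, 0.2046, 0.1286]
orientation: [-1.843, -2.536, -0.045]
force: [0.2, -0.5, 0.5]
opening: 0.0144
gripper_force: 0.0
8.4 0.014438211435096245 0.0 [0.459 0.205 0.129] [ 0.182 -0.465  0.542]
pts [927, 1560] med err mm 0.15470019479627006 p90 3.5073198780761787
centre [0.523 0.209 0.003] tilt 0.9216903076287228 x down -0.16698502473404933 y down -0.9064349792298495 yaw -73.75655665892084
lip [0.593 0.15  0.035] corner [0.583 0.156 0.006] lowest z 0.0018368145169442953
 core top 8 [256. 216.] [ 0.076 -0.019  0.012]
 core side 33 [274. 226.] [ 0.059 -0.012  0.008]
 core side 14 [272. 236.] [-0.004 -0.002  0.009]
 core side 12 [258. 237.] [-0.009  0.043  0.008]
```

```bash
python3 goto.py .4537 .215 .100 16.2;python3 goto.py .4537 .215 .052 16.2; cp pose.npz pose_flat.npz
```

```text
[0.4592 0.2046 0.1281] yaw 17.978838228430043 travel [ 0.011  -0.0025  0.0283] spin 0.031046583946447215 [ 0.3009 -0.0759  1.899   0.0233  1.3002 -0.0192]
[0.4592 0.2046 0.1281] yaw 17.978838228430043 travel [ 0.0099 -0.0034  0.0762] spin 0.031046583946447215 [ 0.3009 -0.0759  1.899   0.0233  1.3002 -0.0192]
```

View pics/d_side.png

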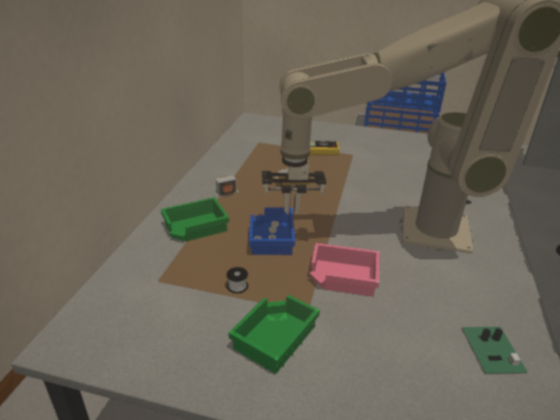

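The grip let go when I set a fixed opening, so the tote settled flat at about (272,232) px with the cores still inside. I'll regrip and control by force only.

```bash
python3 -m inch '{"travel": [[0.01,-0.003,0],[0.01,-0.003,0],[0.01,-0.003,0.02],[0.01,-0.003,0.04],[0.01,-0.0035,0.06],[0.01,-0.0035,0.07],[0.01,-0.0035,0.075],[0.01,-0.0035,0.075]], "spin": [0.03,0.03,0.03,0.03,0.03,0.03,0.03,0.03]}' 0.55 6
python3 -m inch '{"travel": [[0,0,0],[0,0,0],[0,0,0],[0,0,0],[0,0,0],[0,0,0],[0,0,0]], "spin": [0,0,0,0,0,0,0]}' 1 6
python3 -m inch '{"travel": [[0,0,-0.004],[0,0,-0.008],[0,0,-0.012],[0,0,-0.016],[0,0,-0.02],[0,0,-0.024],[0,0,-0.028],[0,0,-0.032],[0,0,-0.036],[0,0,-0.04]], "spin": [0,0,0,0,0,0,0,0,0,0]}'
python3 l1.py e
```

```text
t: 9.17
tool_pos: [0.4527, 0.2146, 0.052]
orientation: [-1.879, -2.507, -0.041]
force: [-0.3, -0.3, 0.0]
opening: 0.0419
gripper_force: 0.0
t: 9.75
tool_pos: [0.4535, 0.215, 0.0536]
orientation: [-1.88, -2.507, -0.044]
force: [-3.0, -0.2, 5.7]
opening: 0.0101
gripper_force: 6.0
t: 10.58
tool_pos: [0.453, 0.2139, 0.0935]
orientation: [-1.88, -2.507, -0.044]
force: [-0.1, -0.8, -2.6]
opening: 0.0146
gripper_force: 6.0
10.5833 0.014552130851034958 5.985089410096407 [0.453 0.214 0.094] [-0.11  -0.756 -2.554]
pts [1241, 1345] med err mm 0.08286599657804541 p90 3.191934384972048
centre [0.507 0.214 0.024] tilt 14.651936837737939 x down 7.55395900221492 y down 12.480206817028538 yaw -72.76089644795431
lip [0.584 0.156 0.034] corner [0.567 0.163 0.009] lowest z 0.0038533477756757806
 core side 8 [276. 221.] [ 0.073 -0.009  0.01 ]
 core side 18 [276. 226.] [ 0.032 -0.006  0.009]
```

```bash
python3 -m inch '{"travel": [[0,0,-0.002],[0,0,-0.004],[0,0,-0.006],[0,0,-0.008],[0,0,-0.01],[0,0,-0.012],[0,0,-0.014],[0,0,-0.016],[0,0,-0.016],[0,0,-0.016]], "spin": [0,0,0,0,0,0,0,0,0,0]}' 1 8
python3 l1.py f
```

```text
t: 11.52
tool_pos: [0.453, 0.2135, 0.1093]
orientation: [-1.88, -2.507, -0.044]
force: [-0.1, 0.0, -2.0]
opening: 0.0148
gripper_force: 8.0
11.5167 0.014762437476993918 7.977660829201341 [0.453 0.214 0.109] [-0.098  0.032 -2.049]
pts [1272, 1343] med err mm 0.13218970961521617 p90 3.2093578178413047
centre [0.507 0.213 0.04 ] tilt 15.23303180619976 x down 8.00564354719628 y down 12.87341677499007 yaw -72.92176631204696
lip [0.584 0.156 0.048] corner [0.566 0.163 0.024] lowest z 0.018676562027080432
 core side 9 [277. 217.] [ 0.074 -0.011  0.01 ]
 core side 18 [275. 223.] [ 0.031 -0.004  0.008]
```

```bash
python3 -m inch '{"travel": [[0,0,0.004],[0,0,0.008],[0,0,0.012],[0,0,0.014],[0,0,0.014]], "spin": [0,0,0,0,0]}'
python3 -m inch '{"travel": [[0,0,0],[0,0,0],[0,0,-0.002],[0,0,-0.004],[0,0,-0.006],[0,0,-0.008],[0,0,-0.008],[0,0,-0.008]], "spin": [0,0,0,0,0,0,0,0]}' 1 6.5
python3 l1.py g
```

```text
t: 12.03
tool_pos: [0.4523, 0.2136, 0.094]
orientation: [-1.879, -2.506, -0.041]
force: [-1.2, -0.3, -3.3]
opening: 0.0138
gripper_force: 8.0
t: 12.7
tool_pos: [0.4532, 0.2137, 0.1034]
orientation: [-1.88, -2.507, -0.045]
force: [0.8, 0.0, -3.7]
opening: 0.0145
gripper_force: 6.5
12.7 0.014538458508669395 6.478274557739496 [0.453 0.214 0.103] [ 0.778  0.023 -3.696]
pts [1240, 1321] med err mm 0.0 p90 3.2668893277261746
centre [0.506 0.214 0.033] tilt 15.990169888011316 x down 8.3960674372934 y down 13.50856731906699 yaw -72.58927657177496
lip [0.584 0.157 0.04 ] corner [0.566 0.164 0.016] lowest z 0.010643952986900677
 core side 30 [277. 222.] [ 0.046 -0.009  0.009]
```

```bash
python3 -m inch '{"travel": [[0,0,0],[0,0,0],[0,0,0],[0,0,0]], "spin": [0,0,0,0]}' 1 5.5
python3 -m inch '{"travel": [[0,0,0],[0,0,0],[0,0,0],[0,0,0]], "spin": [0,0,0,0]}' 1 4.8
python3 l1.py h
```

```text
t: 13.13
tool_pos: [0.453, 0.2136, 0.1031]
orientation: [-1.88, -2.507, -0.044]
force: [0.8, 0.6, -2.6]
opening: 0.016
gripper_force: 5.5
t: 13.47
tool_pos: [0.453, 0.2136, 0.1031]
orientation: [-1.88, -2.507, -0.044]
force: [-0.7, -0.4, -2.2]
opening: 0.0159
gripper_force: 4.8
13.4667 0.015882693290257217 4.798395191319287 [0.453 0.214 0.103] [-0.656 -0.401 -2.216]
pts [1177, 1311] med err mm 0.09822751408945915 p90 3.084301857479872
centre [0.502 0.215 0.029] tilt 18.701941220209154 x down 9.717786102631393 y down 15.820202419303282 yaw -73.27073329411296
lip [0.58  0.157 0.032] corner [0.561 0.164 0.009] lowest z 0.0036345360890958564
 core side 23 [278. 224.] [ 0.045 -0.009  0.009]
```

```bash
python3 -m inch '{"travel": [[0,0,-0.002],[0,0,-0.004],[0,0,-0.006],[0,0,-0.008],[0,0,-0.01],[0,0,-0.012],[0,0,-0.012],[0,0,-0.012]], "spin": [0,0,0,0,0,0,0,0]}' 1 5
python3 l1.py i
```

```text
t: 14.23
tool_pos: [0.4529, 0.2134, 0.1153]
orientation: [-1.88, -2.507, -0.044]
force: [-0.8, 0.4, -2.5]
opening: 0.0173
gripper_force: 5.0
14.2333 0.017308484516926195 4.99630325473845 [0.453 0.213 0.115] [-0.829  0.402 -2.46 ]
pts [1002, 1218] med err mm 0.0 p90 3.147236167503285
centre [0.496 0.216 0.036] tilt 23.997954358794683 x down 11.837182009900182 y down 20.5596756942606 yaw -73.29462470994571
lip [0.574 0.16  0.032] corner [0.553 0.167 0.01 ] lowest z 0.00384437538057629
 core side 18 [278. 221.] [ 0.073 -0.005  0.007]
 core side 13 [267. 226.] [0.062 0.037 0.007]
```

```bash
python3 -m inch '{"travel": [[0,0,0],[0,0,0],[0,0,-0.005],[0,0,-0.01],[0,0,-0.015],[0,0,-0.02],[0,0,-0.025],[0,0,-0.03],[0,0,-0.03],[0,0,-0.03]], "spin": [0,0,0,0,0,0,0,0,0,0]}' 1 7.5
python3 l1.py j; python3 - <<'E'
from h import *
t=cv2.imread("pics/j_top.png")[165:265,185:285]; s=cv2.imread("pics/j_side.png")[165:265,220:320]
cv2.imwrite("pics/jj.png",np.hstack([cv2.resize(a,(400,400),interpolation=cv2.INTER_CUBIC) for a in(t,s)]))
E
```

```text
t: 15.17
tool_pos: [0.4528, 0.2126, 0.1456]
orientation: [-1.88, -2.508, -0.045]
force: [0.1, 0.2, -3.7]
opening: 0.0165
gripper_force: 7.5
15.1667 0.016502719075826528 7.4852026998996735 [0.453 0.213 0.146] [ 0.126  0.239 -3.708]
pts [1028, 1230] med err mm 0.0 p90 3.106728860848366
centre [0.495 0.217 0.066] tilt 25.12618162708891 x down 12.870775636427473 y down 21.191941149811065 yaw -73.11246323662091
lip [0.574 0.161 0.059] corner [0.552 0.168 0.039] lowest z 0.03244469984155364
 core side 19 [278. 213.] [ 0.077 -0.003  0.009]
 core side 6 [266. 218.] [0.064 0.038 0.009]
```

View pics/jj.png

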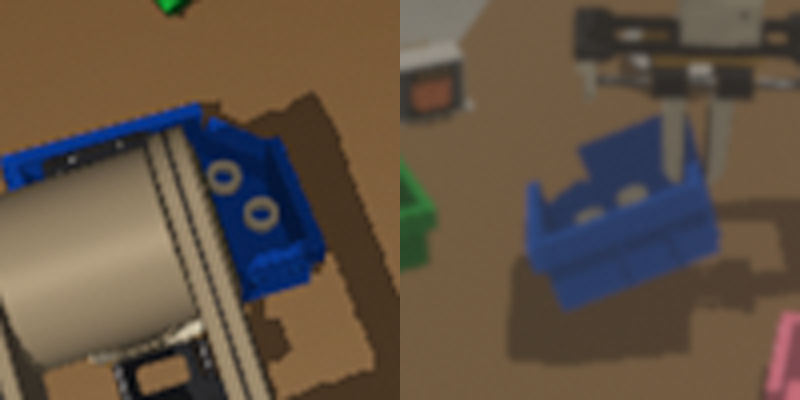

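Held clear of the bench at 25° tilt. Two cores are visible at the pouring end (left crop, (222,178) and (262,213)). The other two are hidden, probably stuck along the +y wall. I need more x tilt, so I'll set the tote down and regrip closer to the -x end.

```bash
python3 -m inch '{"travel": [[0,0,0.01],[0,0,0.02],[0,0,0.03],[0,0,0.038],[0,0,0.046],[0,0,0.054],[0,0,0.062],[0,0,0.07],[0,0,0.078],[0,0,0.084]], "spin": [0,0,0,0,0,0,0,0,0,0]}' 1 7.5
python3 -m inch '{"travel": [[0,0,0.003],[0,0,0.005],[0,0,0.005],[0,0,0.005],[0,0,0.005],[0,0,0.005],[0,0,0.0],[0,0,-0.02],[0,0,-0.045],[0,0,-0.045]], "spin": [0,0,0,0,0,0,0,0,0,0]}' 0.55 7.5
python3 l1.py k; python3 goto.py .45 .24 .1 16.5
```

```text
t: 16.1
tool_pos: [0.4531, 0.2147, 0.0601]
orientation: [-1.88, -2.507, -0.043]
force: [-0.4, 1.5, -0.2]
opening: 0.0101
gripper_force: 7.5
t: 16.93
tool_pos: [0.4559, 0.2145, 0.1116]
orientation: [-1.882, -2.511, -0.053]
force: [1.0, 0.1, 1.1]
opening: 0.0419
gripper_force: 0.0
16.9333 0.04186562507981424 0.0 [0.456 0.215 0.112] [1.001 0.085 1.051]
pts [1163, 1510] med err mm 0.25346129290445674 p90 3.691574911385565
centre [0.523 0.209 0.003] tilt 1.1935628012815844 x down -0.562261308768864 y down -1.0527978000811706 yaw -73.06150180725201
lip [0.594 0.152 0.036] corner [0.584 0.157 0.007] lowest z 0.002262598552029486
 core top 7 [235. 200.] [0.03  0.044 0.011]
 core top 12 [243. 201.] [0.051 0.037 0.01 ]
 core top 22 [253. 211.] [ 0.073 -0.003  0.01 ]
 core side 13 [272. 222.] [ 0.078 -0.007  0.01 ]
 core side 16 [257. 231.] [0.029 0.046 0.008]
 core side 17 [256. 237.] [-0.008  0.047  0.009]
[0.4542 0.2139 0.1079] yaw 16.26001265318303 travel [0.026  0.0031 0.0085] spin -0.0041885693650816624 [ 0.3222 -0.0587  1.9217  0.0232  1.2565  0.0312]
```

```bash
python3 goto.py .4477 .2331 .053 16.8; python3 -m inch '{"travel": [[0.01,0,0],[0.019,0,0],[0.02,-0.001,0.01],[0.0195,-0.001,0.02],[0.019,-0.001,0.03],[0.019,-0.001,0.04],[0.019,-0.001,0.05],[0.019,-0.001,0.053],[0.019,-0.001,0.053]], "spin": [-0.01,-0.01,-0.01,-0.01,-0.01,-0.01,-0.01,-0.01,-0.01]}' 0.55 6
python3 -m inch '{"travel": [[0,0,0],[0,0,0],[0,0,0],[0,0,0],[0,0,0],[0,0,0],[0,0,0]], "spin": [0,0,0,0,0,0,0]}' 1 7
python3 -m inch '{"travel": [[0,0,-0.004],[0,0,-0.008],[0,0,-0.012],[0,0,-0.016],[0,0,-0.02],[0,0,-0.024],[0,0,-0.028],[0,0,-0.032],[0,0,-0.036],[0,0,-0.04]], "spin": [0,0,0,0,0,0,0,0,0,0]}'
python3 l1.py m
```

```text
[0.4542 0.2139 0.1079] yaw 16.26001265318303 travel [ 0.0189 -0.002   0.0553] spin -0.009424557121064658 [ 0.3222 -0.0587  1.9217  0.0232  1.2565  0.0312]
t: 17.78
tool_pos: [0.4461, 0.2323, 0.0517]
orientation: [-1.867, -2.515, -0.04]
force: [-0.3, -0.3, 1.7]
opening: 0.0415
gripper_force: 0.0
t: 18.37
tool_pos: [0.4475, 0.233, 0.054]
orientation: [-1.868, -2.517, -0.045]
force: [-0.1, -0.2, 2.0]
opening: 0.0101
gripper_force: 7.0
t: 19.2
tool_pos: [0.4467, 0.2318, 0.0939]
orientation: [-1.868, -2.517, -0.044]
force: [-0.2, 0.3, -2.8]
opening: 0.0127
gripper_force: 7.0
19.2 0.012671021428725194 6.979165587108582 [0.447 0.232 0.094] [-0.244  0.35  -2.834]
pts [1518, 1226] med err mm 0.27974110695027016 p90 3.476504226195688
centre [0.511 0.22  0.025] tilt 13.809913138934242 x down 11.73223842333936 y down 7.182362273879722 yaw -71.99510072851466
lip [0.587 0.161 0.033] corner [0.571 0.171 0.008] lowest z 0.0035548047269510046
 core side 17 [273. 224.] [ 0.075 -0.002  0.009]
 core side 15 [262. 228.] [0.05  0.035 0.007]
```

Good: x leads now. Continue lifting.

```bash
python3 -m inch '{"travel": [[0,0,-0.003],[0,0,-0.006],[0,0,-0.009],[0,0,-0.012],[0,0,-0.015],[0,0,-0.018],[0,0,-0.021],[0,0,-0.024],[0,0,-0.027],[0,0,-0.03]], "spin": [0,0,0,0,0,0,0,0,0,0]}' 1 7
python3 l1.py n
```

```text
t: 20.13
tool_pos: [0.4464, 0.2311, 0.1238]
orientation: [-1.868, -2.517, -0.044]
force: [1.4, -0.0, -2.5]
opening: 0.0151
gripper_force: 7.0
20.1333 0.01512104142905917 6.976456129923463 [0.446 0.231 0.124] [ 1.437 -0.025 -2.498]
pts [1355, 1073] med err mm 0.07449565413360226 p90 3.270673384807011
centre [0.499 0.232 0.042] tilt 26.154597140712003 x down 22.19717321396549 y down 13.125932140279467 yaw -71.96455832850027
lip [0.577 0.176 0.03 ] corner [0.557 0.188 0.01 ] lowest z 0.0034234464282287963
```

```bash
python3 -m inch '{"travel": [[0,0,-0.003],[0,0,-0.006],[0,0,-0.009],[0,0,-0.012],[0,0,-0.012],[0,0,-0.012]], "spin": [0,0,0,0,0,0]}' 1 8
python3 -m inch '{"travel": [[0,0,0],[0,0,0],[0,0,-0.003],[0,0,-0.007],[0,0,-0.012],[0,0,-0.018],[0,0,-0.025],[0,0,-0.03],[0,0,-0.03],[0,0,-0.03]], "spin": [0,0,0,0,0,0,0,0,0,0]}' 1 9.5
python3 l1.py o
```

```text
t: 20.73
tool_pos: [0.4465, 0.2308, 0.1358]
orientation: [-1.868, -2.517, -0.045]
force: [-0.1, -0.6, -3.4]
opening: 0.0151
gripper_force: 8.0
t: 21.57
tool_pos: [0.4464, 0.2301, 0.1662]
orientation: [-1.868, -2.517, -0.046]
force: [-0.1, 0.4, -3.2]
opening: 0.0148
gripper_force: 9.5
21.5667 0.01480336564027691 9.46259276010096 [0.446 0.23  0.166] [-0.054  0.416 -3.241]
pts [1418, 1061] med err mm 0.04415264630873439 p90 2.9563754417322823
centre [0.498 0.231 0.085] tilt 26.792406648106045 x down 22.71018526364413 y down 13.454126594320028 yaw -71.96184082316618
lip [0.576 0.175 0.072] corner [0.556 0.188 0.052] lowest z 0.04512752327439931
```

```bash
python3 goto.py .4155 -.113 .191 16.8 
```

```text
[0.4458 0.2299 0.1653] yaw 16.83218919945637 travel [-0.3187 -0.1279 -0.0352] spin 0.000561807514094792 [ 0.3583 -0.115   1.8648  0.0218  1.3726  0.0603]
```

```bash
python3 -m inch '{"travel": [[-0.003,-0.001,-0.006],[-0.01,-0.004,-0.014],[-0.02,-0.008,-0.02],[-0.034,-0.0135,-0.024],[-0.05,-0.02,-0.027],[-0.068,-0.027,-0.028],[-0.088,-0.035,-0.029],[-0.108,-0.043,-0.03],[-0.128,-0.051,-0.03],[-0.148,-0.059,-0.031]], "spin": [0,0,0,0,0,0,0,0,0,0]}' 1 9.5
python3 -m inch '{"travel": [[-0.02,-0.008,0],[-0.04,-0.016,0],[-0.06,-0.024,-0.001],[-0.08,-0.032,-0.002],[-0.1,-0.04,-0.003],[-0.12,-0.048,-0.004],[-0.138,-0.0555,-0.004],[-0.153,-0.0615,-0.004],[-0.164,-0.066,-0.004],[-0.171,-0.069,-0.004]], "spin": [0,0,0,0,0,0,0,0,0,0]}'
python3 l1.py p -.03 -.344 .025; python3 - <<'E'
from h import *
for c in("top","side"):
    for r in models.look_for(c,"dish")[:2]: print(r)
t=cv2.imread("pics/p_top.png")[150:270,290:410]; s=cv2.imread("pics/p_side.png")[110:230,230:350]
cv2.imwrite("pics/pp.png",np.hstack([cv2.resize(a,(400,400),interpolation=cv2.INTER_CUBIC) for a in(t,s)]))
E
```

```text
t: 22.5
tool_pos: [0.4318, 0.0685, 0.1928]
orientation: [-1.868, -2.517, -0.044]
force: [0.4, -1.2, -3.3]
opening: 0.0146
gripper_force: 9.5
t: 23.33
tool_pos: [0.415, -0.1153, 0.1917]
orientation: [-1.87, -2.516, -0.043]
force: [-0.0, -0.9, -2.5]
opening: 0.0149
gripper_force: 9.5
23.3333 0.014861880253485978 9.4827276840806 [ 0.415 -0.115  0.192] [-0.029 -0.921 -2.47 ]
pts [1438, 634] med err mm 0.26943687791387494 p90 3.3521911696531346
centre [ 0.467 -0.115  0.111] tilt 27.234304053436734 x down 23.07711838076634 y down 13.661722705142132 yaw -72.02053504949563
lip [ 0.545 -0.17   0.097] corner [ 0.525 -0.158  0.077] lowest z 0.07044875415743088
{'centre': [0.5771, -0.185, 0.0148], 'p': 0.72}
{'centre': [0.5543, -0.1897, 0.0127], 'p': 0.9}
{'centre': [0.4619, -0.0531, 0.1649], 'p': 0.67}
```

View pics/pp.png

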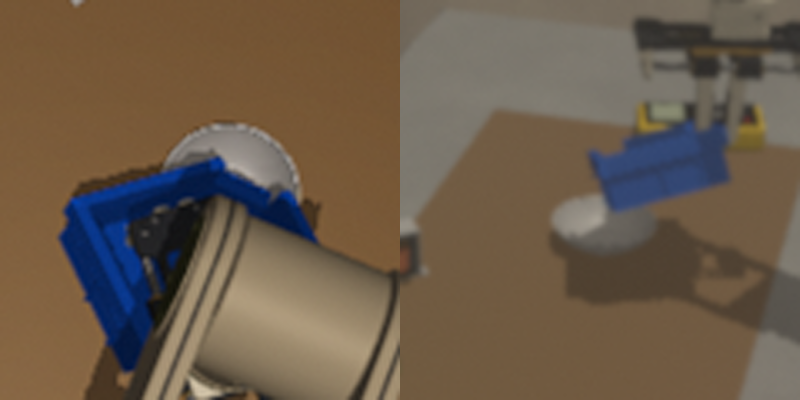

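The lip is over the dish (left crop), but the arm hides the cores. I'll swing the tote about 60° around the tool, keeping the lip over the dish, so the cores can be seen.

```bash
python3 -m inch '{"travel": [[-0.003,-0.0005,0],[-0.009,-0.0015,0],[-0.017,-0.003,0],[-0.026,-0.0045,0],[-0.036,-0.006,-0.001],[-0.046,-0.008,-0.001],[-0.056,-0.01,-0.001],[-0.066,-0.0115,-0.002],[-0.075,-0.013,-0.002],[-0.083,-0.0145,-0.002]], "spin": [-0.02,-0.06,-0.12,-0.19,-0.26,-0.34,-0.42,-0.49,-0.56,-0.62]}' 1 9.5
python3 goto.py .432 -.255 .191 77.5
```

```text
t: 24.37
tool_pos: [0.4261, -0.1967, 0.191]
orientation: [1.005, 2.974, 0.045]
force: [1.2, 0.5, -2.8]
opening: 0.0146
gripper_force: 9.5
[ 0.4261 -0.1967  0.191 ] yaw 52.64269534802802 travel [-0.0401 -0.0428 -0.0015] spin -0.43384180934821426 [-0.5637 -0.2039  1.8963  0.0287  1.4544 -1.486 ]
```

```bash
python3 -m inch '{"travel": [[-0.006,-0.006,0],[-0.013,-0.013,0],[-0.02,-0.021,0],[-0.027,-0.028,-0.001],[-0.033,-0.035,-0.001],[-0.037,-0.04,-0.001],[-0.04,-0.043,-0.001],[-0.04,-0.043,-0.001]], "spin": [-0.07,-0.15,-0.23,-0.3,-0.36,-0.4,-0.43,-0.43]}' 1 9.5
python3 - <<'E'
from h import *
z=np.load("pose.npz"); Q=R.from_euler('z',60,degrees=True).as_matrix()
g=np.array([.415,-.115,0]); c=Q@(z["c"]-g)+np.array([.432,-.255,0]); np.savez("pose.npz",c=c,M=Q@z["M"])
E
python3 l1.py q; python3 - <<'E'
from h import *
t=cv2.imread("pics/q_top.png")[150:270,310:430]; s=cv2.imread("pics/q_side.png")[100:220,240:360]
cv2.imwrite("pics/qq.png",np.hstack([cv2.resize(a,(400,400),interpolation=cv2.INTER_CUBIC) for a in(t,s)]))
E
```

```text
t: 25.03
tool_pos: [0.4315, -0.2554, 0.1904]
orientation: [0.351, 3.114, 0.043]
force: [0.1, -0.5, -2.6]
opening: 0.0145
gripper_force: 9.4
25.0333 0.014495513772351353 9.4375413749367 [ 0.432 -0.255  0.19 ] [ 0.073 -0.489 -2.639]
pts [2352, 1245] med err mm 0.06542517802794745 p90 3.0390602474728183
centre [ 0.458 -0.204  0.11 ] tilt 26.779424499011515 x down 23.040358945270444 y down 12.897776826840083 yaw -11.030223335978253
lip [ 0.544 -0.162  0.097] corner [ 0.524 -0.174  0.077] lowest z 0.06992541294502462
 core top 49 [380. 211.] [ 0.076 -0.005  0.009]
 core top 148 [363. 221.] [0.04  0.04  0.009]
```

View pics/qq.png

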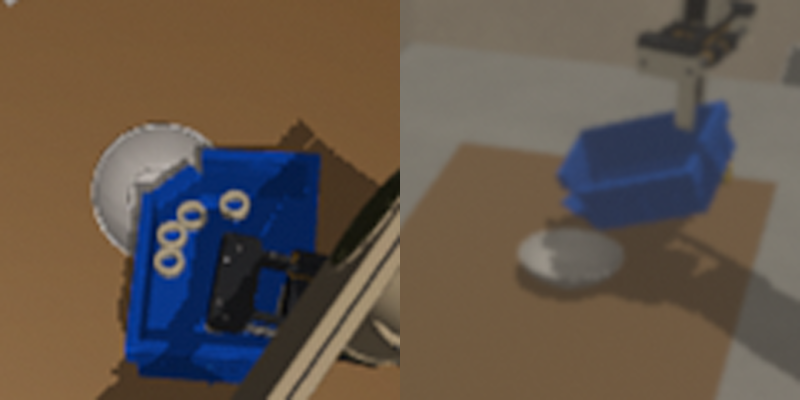

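All four cores are visible in the tote, at crop pixels (235,205), (192,214), (171,236) and (169,262), with the lip over the dish. I'll measure each one's distance to the corner.

```bash
python3 - <<'E'
from h import *
z=np.load("pose.npz");c,M=z["c"],z["M"];K,V=cam("top");o=-V[:3,:3].T@V[:3,3]
for u,v in((235,205),(192,214),(171,236),(169,262)):
    d=V[:3,:3].T@np.linalg.inv(K)@[310+u*.3-.35,150+v*.3-.35,1]
    a,b=M.T@(o-c),M.T@d; q=a+b*(.012-a[2])/b[2]; print(q.round(4),np.hypot(q[0]-.0675,q[1]-.0425))
s=robot.read_state();print(s['t'],s['dq'],s['opening'])
W=cloud("top",optics.read_camera("top")[1]); k=(np.hypot(W[...,0]-.545,W[...,1]+.169)<.09)&(W[...,2]>.024)&(W[...,2]<.045)
print(cv2.minEnclosingCircle((W[k][:,:2]*1000).astype(np.float32)))
E
```

```text
[ 0.0708 -0.0046  0.012 ] 0.04721685209223512
[0.0599 0.03   0.012 ] 0.014586246067846774
[0.0376 0.0455 0.012 ] 0.03007946294409414
[0.0127 0.0449 0.012 ] 0.05484015946224278
25.1333 [ 1.20230361e-04 -3.87686252e-03  4.46897973e-03  3.00033065e-06
 -1.06941744e-03  3.43253221e-03] 0.014499355734078604
((545.2191772460938, -164.5950469970703), 61.528343200683594)
```

```bash
python3 -m inch '{"travel": [[0,0,0],[0,0,0],[0,0,0],[0,0,0],[0,0,0],[0,0,0],[0,0,0],[0,0,0]], "spin": [0,0,0,0,0,0,0,0]}'
python3 l1.py r
```

```text
t: 25.85
tool_pos: [0.4312, -0.2555, 0.1903]
orientation: [0.355, 3.114, 0.044]
force: [0.4, 0.0, -3.5]
opening: 0.0145
gripper_force: 9.5
25.85 0.01452805577481129 9.454678036272526 [ 0.431 -0.255  0.19 ] [ 0.418  0.046 -3.533]
pts [2355, 1243] med err mm 0.05995975047849711 p90 3.043335940975016
centre [ 0.458 -0.204  0.11 ] tilt 26.447439449124936 x down 22.70827043997086 y down 12.83315838463078 yaw -11.324851777198676
lip [ 0.545 -0.163  0.098] corner [ 0.524 -0.175  0.077] lowest z 0.0704007021167336
 core top 49 [380. 211.] [ 0.073 -0.004  0.01 ]
 core top 148 [363. 221.] [0.04  0.04  0.009]
```

Stable; handing in.

```bash
python3 -c "
from plant import close_job
print(close_job())"
```

```text
the job is handed in; nothing more can be done
None
```

I handed the job in with the tote held still at about 26° tilt, its lip over the dish centre about 65 mm above the rim, and all four cores inside within about 55 mm of the pouring corner; on the way, an early grip slipped and the tote dropped a few centimetres to the bench, losing no cores.

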